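Press two glued plugs home

ROBOT

A 6-joint arm with a two-finger parallel gripper is mounted at the origin on the work surface. World frame = base frame: x ahead of the robot, y to its left, z up, the work surface at z = 0. Lengths are in m, angles in rad, forces in N, time in s.
With the tool pointing down it reaches from about 0.3 to 0.775 m from the base axis. Payload 14.6 kg.
Tool frame: the origin (TCP) lies midway between the tips of the shut fingers; the grasp point (between the pads) lies 19 mm behind it (ctrl.grip_depth is the z of the grasp point in the tool frame, in m); z points along the fingers, y is the line along which they close (so a half turn about z gives the same grasp; the last joint's range is limited). The gripper opens to 94 mm and grips with 3 to 60 N. Pads are 16 mm wide; open, the fingers measure 119 mm over their backs; the gripper's body (75 mm by 177 mm) begins 78 mm behind the grasp point.
Start: joints at [-1.235, 0.3, 1.521, -0, 1.321, -0.067], TCP at [0.216, -0.506, 0.205] pointing down, gripper open.
Joint ranges: [-3.03, 3.03], [-0.79, 2.21], [0.23, 2.52], [-1.04, 4.18], [0, 3.07], [-2.55, 2.55]. Speed limits (rad/s): [2.22, 2.22, 2.57, 3.14, 3.14, 3.14].

INTERFACE

Orientations are given as [roll, pitch, yaw] about the fixed x, y, z axes, in that order (R = Rz(yaw) Ry(pitch) Rx(roll)).
In Python, from station import ctrl gives the robot as it stands. The module is installed in compiled form; this text tells all that it offers.
- The arm moves only by the tool carry_out, never from a script. Its argument "commands" is a list of rows, each a list of 3 entries, a list of its own where there are three numbers: the closure, from 0 (fully open) to 1 (shut), then the shift along the tool's x, y, z in mm, then the turn, a rotation vector about the tool's x, y, z in rad. In form: [[gripper, [tx, ty, tz], [wx, wy, wz]], ...]. A call has 1 to 10 rows; each row shifts and turns the commanded pose from where the row before left it, along the tool's axes as they then stand; what a row does not reach is not made up. A row lasts 1/8 s, in which the tool goes at most 62.5 mm and 10.7 degrees, less where a joint would pass 70% of its speed; a pose out of reach is approached as far as the arm can. A call with a gripper value outside its range is refused whole. The fingers move at their own pace and stop on an object; "squeeze" is the grip in N (left out, the last holds). Time passes only in rows, so rows that do not move let the fingers close. It gives the time, the measured TCP pose, the force, the opening and the grip force at its end, in the units of the state.
- ctrl.get_obs(): the state, without advancing time (a new reading comes with each control period).
- ctrl.camera(name): name is "scene" or "top"; returns a dict with "img" (480x640x3 uint8, blue, green, red), "camera_matrix" (3x3 intrinsics, pixels), "rvec" (rotation vector, rad) and "tvec" (3), from world to camera coordinates, as OpenCV has them. Camera axes: x right, y down, z forward; pixel columns grow to the right and rows downward; lengths in m; the calibration is good to about 2 mm. A picture is of the moment at which its call begins. There is no depth.
- ctrl.hand_in(): hands the job in; it is judged then, once.
Trained networks look in the newest picture that a camera, given by its name, has taken for a name from the list of things; names that differ only in an ending like _2 or _b are one class to them, and where a whole thing is asked for, a point or a joint stands for the part that bears it (a point fixed in the world has none). Each returns a list of dicts, best first, with "score" (0 to 1); they miss things now and then, are a little off and sometimes report something else, mostly with a low value. They report only what shows in the picture. A call takes as long as a camera call.
- ctrl.outline_of(thing, camera): "region" (480x640 bool, what is visible of it).
- ctrl.place_of(thing, camera): "at" ([x, y, z] in m, in world coordinates, good to about 4 mm: a listed point, or the origin of a listed thing).
The state is a dict: "time_s": time; "qpos": joint angles; "joint_vel": joint speeds; "tau": joint torques, N m; "ee_pos": TCP position; "eef_rot": TCP orientation; "force": force on the tool from outside, world axes, zero at the start; "moment": the same for the moment, N m; "grip_width": finger opening in m; "grip_force": force on a finger pad.
Only numpy, scipy, OpenCV 4.12 (cv2) and the standard library are available. Lean on these libraries where they do the work, as an engineer would, in place of code of your own. Each camera call takes 0.05 s, during which the arm holds its last target. There are 200 camera calls.

TASK

Four pale wooden plugs stand proud in the clamped board. With the fingertips, gently press the square plug down until it is flush with the board, then do the same with the small round plug, and withdraw. Do not touch the large round plug or the oblong plug, pull nothing up, and leave the other things on the bench as they are.

Things in the scene. Friction and masses are not known exactly. Their poses are not given: they have to be found in the camera images.
- board: dark laminated board, 160 x 380 x 45 mm (x, y, z), clamped, immovable; origin at the centre of its underside on the bench, z up. Steel clamps on its short ends (x +45 mm, y beyond +-172 mm) rise 18 mm over its top. Four pale plugs stand at y about -129, -43, 43, 129 mm (within 8 mm) and x within 16 mm of the middle, in an order that differs each time
- square_plug: square plug, 28 x 28 mm, 30 mm tall, in a socket of the board, 7 to 10 mm proud at first; origin at the CENTRE OF ITS TOP FACE, z up, x and y along its sides. Slides straight down against about 4 N of friction, stays where left, stops solidly when its top is level with the board's top (45 mm above the board's origin). It can be pulled up
- small_round_plug: small round plug, 22 mm in diameter, 30 mm tall; otherwise like the square plug: same pale wood, origin at the centre of its top face, 7 to 10 mm proud, about 4 N of friction, stops level with the board's top
- large_round_plug: large round plug, 42 mm in diameter, same pale wood, 7 to 10 mm proud, origin at the centre of its top face; to be left alone. It too slides down if pressed
- oblong_plug: oblong plug, 18 x 48 mm (its x, y), same pale wood, 7 to 10 mm proud, origin at the centre of its top face; to be left alone. It too slides down if pressed
- pencil: loose; to be left alone; flat carpenter's pencil, 8 x 140 x 7 mm plus point, lying along its y on the board's top, at board x about +65 mm; origin under the middle of its body
- spare_dowel: loose; to be left alone; thin round dowel, 12 mm in diameter, 45 mm tall, standing on the board's top at board x about -60 mm, out of the row of plugs; origin at the centre of its foot
- sanding_block: loose; to be left alone; cork block, 55 x 95 x 35 mm (x, y, z), on the bench before the board; origin at the centre of its underside
- marker: loose; to be left alone; marker pen, 16 x 130 x 16 mm, lying along its y on the bench beyond the board; origin under its barrel
- nozzle: loose; to be left alone; mixing nozzle, 22 mm wide and high, 170 mm long, lying along its y on the bench beyond the board; origin under its collar
- cartridge: loose; to be left alone; twin adhesive cartridge, 112 x 250 x 54 mm, lying along its y at the left of the board; origin at the centre of its underside
- mallet: loose; to be left alone; hammer lying at the right of the board, 260 mm long and 26 mm high; origin under its middle, handle along its -x

How it is judged:
On the way, in this order (a step that is already met when the one before it is completed fails the run):
1. the square plug is pressed flush, the small round plug still proud (z of square_plug in the frame of board below 0.0468 m and z of small_round_plug in the frame of board above 0.0485 m), for 0.1 s.
2. the small round plug is pressed flush (z of each of small_round_plug, square_plug in the frame of board below 0.0468 m), for 0.1 s.
At the end, for the whole second after the job is handed in: The square and the small round plug both stand less than 1.8 mm above the board's top; the large round and the oblong plug are within 1.5 mm of where they stood; every loose thing is within 15 mm of where it lay (all of step 2 and distance of each of large_round_plug, oblong_plug from where it was at the start of the episode below 0.0015 m and distance of each of pencil, spare_dowel, sanding_block, marker, nozzle, cartridge, mallet from where it was at the start of the episode below 0.015 m); the robot touches nothing.
It fails at once if the large round or the oblong plug is touched (over 0.5 N) or moved by 1.5 mm (contact force between any of the fingers, the arm and large_round_plug above 0.5 N or contact force between any of the fingers, the arm and oblong_plug above 0.5 N or distance of any of large_round_plug, oblong_plug from where it was at the start of the episode above 0.0015 m).
It fails at once if a plug is pulled up until it stands more than 13 mm proud (z of any of square_plug, small_round_plug, large_round_plug, oblong_plug in the frame of board above 0.058 m).
It fails at once if a plug or the board is pressed harder than 40 N (contact force between any of the fingers, the arm and square_plug above 40 N or contact force between any of the fingers, the arm and small_round_plug above 40 N or contact force between any of the fingers, the arm and board above 40 N).
It fails at once if a loose thing on the bench is shifted by 15 mm or more, lifted, or the standing dowel tipped (distance of any of pencil, spare_dowel, sanding_block, marker, nozzle, cartridge, mallet from where it was at the start of the episode above 0.015 m or angle between spare_dowel's own z axis and vertical above 0.35 rad).
It also fails if it takes over 40 s, if anything falls off the work surface, if the arm or the gripper's body presses on something with over 40 N, if the wrist force passes 120 N, or if a joint passes its speed limit or range.

## Working session

There is one attempt and no reset: what is moved stays moved. The work goes in short steps, Python scripts to look and compute and a tool call to move; the robot and the scene stay as the last step left them, time stands still between calls to the robot, and variables do not carry over. Pictures are saved under pics/ and viewed, at most 10 in all, crops included, and the job is handed in when it is done.

Besides the shell and the picture viewer there is one more tool, called after ">>>" as a command line: name --argument value ..., lists and objects as JSON in quotes. carry_out: Moves the arm, as the interface text tells. Its arguments: {"type":"object","properties":{"commands":{"type":"array","items":{"type":"array"}},"squeeze":{"type":"number"}},"required":["commands"]}

```bash
mkdir -p pics
python3 - <<'E'
from station import ctrl
import cv2, numpy as np
for n in("scene","top"):
    c=ctrl.camera(n); cv2.imwrite(f"pics/{n}0.png",c["img"])
    print(n,c["camera_matrix"].tolist(),c["rvec"],c["tvec"])
for t in["board","square_plug","small_round_plug","large_round_plug","oblong_plug","spare_dowel","pencil"]:
    for n in("scene","top"):
        print(t,n,[(round(d["score"],2),np.round(d["at"],4).tolist()) for d in ctrl.place_of(t,n)[:2]])
o=ctrl.get_obs();print(o)
E
```

```text
scene [[571.4037189777888, 0.0, 309.0440697937684], [0.0, 571.4037189777888, 241.0793383303795], [0.0, 0.0, 1.0]] [ 2.43552191  1.02536258 -0.27481359] [-0.43516906 -0.33504007  1.62014481]
top [[470.487887868478, 0.0, 318.66472806751545], [0.0, 470.487887868478, 244.28336918149006], [0.0, 0.0, 1.0]] [ 2.16090478 -2.17738112  0.07889048] [0.02743873 0.60071418 1.10986191]
board scene [(0.67, [0.542, -0.0645, 0.0021])]
board top [(0.56, [0.5401, -0.064, -0.0013])]
square_plug scene [(0.47, [0.5468, 0.0583, 0.0598])]
square_plug top [(0.6, [0.5484, 0.0627, 0.0549])]
small_round_plug scene [(0.55, [0.5506, -0.1078, 0.0537])]
small_round_plug top [(0.59, [0.5515, -0.1129, 0.053])]
large_round_plug scene [(0.72, [0.5299, -0.1954, 0.0518]), (0.65, [0.5472, 0.0592, 0.0591])]
large_round_plug top [(0.54, [0.527, -0.1906, 0.0522])]
oblong_plug scene [(0.46, [0.5535, -0.0127, 0.0507])]
oblong_plug top [(0.57, [0.5547, -0.0122, 0.0545]), (0.37, [0.6064, -0.0755, 0.0469])]
spare_dowel scene [(0.36, [0.4784, -0.0232, 0.0474]), (0.27, [0.6705, -0.2357, 0.0011])]
spare_dowel top [(0.43, [0.4744, -0
[... 153 characters left out ...]
 [0.5275, -0.1901, 0.0522])]
{'time_s': 0.8, 'qpos': array([-1.23456349e+00,  2.99886091e-01,  1.52098224e+00,  1.72836569e-05,
        1.32070527e+00, -6.65940905e-02]), 'joint_vel': array([ 0.00129417, -0.00016248,  0.00114754,  0.00082238, -0.00015791,
       -0.00093098]), 'tau': array([-1.77563503e-03, -5.31631064e+01, -3.52903140e+01,  7.08271656e-02,
        2.12648412e-02, -8.82607139e-06]), 'ee_pos': array([ 0.21561471, -0.50597109,  0.20546073]), 'eef_rot': array([ 3.14157253e+00, -1.54410868e-05,  4.02822649e-01]), 'force': array([ 0.08123661, -0.3905322 , -0.11540286]), 'moment': array([ 0.02038401, -0.00099544, -0.03297287]), 'grip_force': 0.0, 'grip_width': 0.09401151744811238}
```

View pics/top0.png

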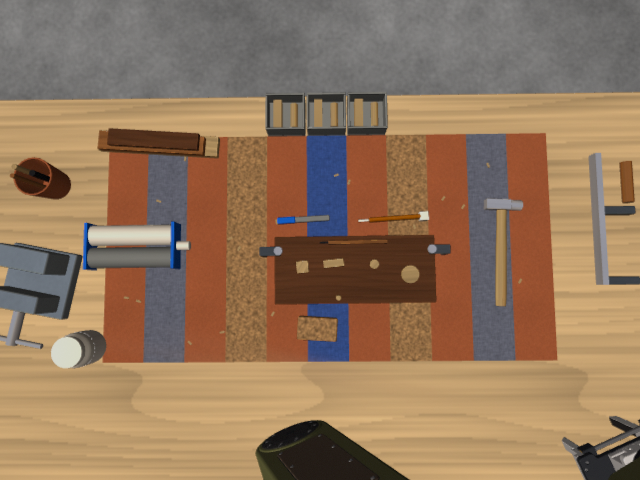

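View pics/scene0.png

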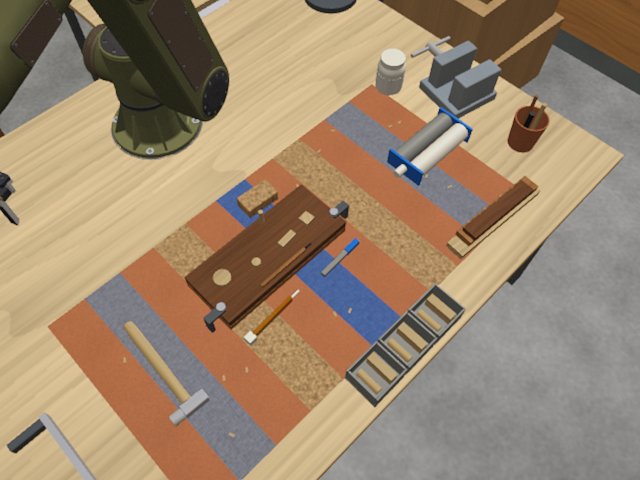

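The top view shows the square plug at (302,267), oblong at (333,263), small round at (374,264) and large round at (410,274). The dowel stands at (338,298), and the scene view shows the same order. Next I'll refine the plug positions from the pale regions.

```bash
cat > h.py <<'E'
from station import ctrl
import cv2, numpy as np
def ray(c,uv,z):
    R=cv2.Rodrigues(c["rvec"])[0]; t=np.ravel(c["tvec"])
    p=cv2.undistortPoints(np.array([[uv]],float),c["camera_matrix"],None).ravel()
    o=-R.T@t; d=R.T@np.r_[p,1]; return o+d*(z-o[2])/d[2]
def proj(c,X): return cv2.projectPoints(np.array([X],float),c["rvec"],c["tvec"],c["camera_matrix"],None)[0].ravel()
def pale(c,X,r=16):
    u,v=proj(c,X).astype(int); a=c["img"][v-r:v+r,u-r:u+r]
    m=(a.min(2)>85).astype(np.uint8)
    n,l,s,ce=cv2.connectedComponentsWithStats(m)
    k=min(range(1,n),key=lambda i:np.hypot(*(ce[i]-r))-s[i,4]/20)
    return ce[k]+[u-r,v-r],s[k]
E
python3 - <<'E'
from h import *
for n in("scene","top"):
    c=ctrl.camera(n)
    for t,X in dict(sq=(.5476,.0605,.053),sm=(.551,-.11,.053),lg=(.528,-.193,.053),ob=(.554,-.0125,.053)).items():
        uv,s=pale(c,X); print(n,t,uv.round(1),s[2:],ray(c,uv,.053).round(4))
    a=c["img"]
    if n=="top": print([ (a[int(v),int(u)]).tolist() for u,v in((302,267),(374,264),(350,280))]); cv2.imwrite("pics/crop.png",cv2.resize(a[225:310,265:445],None,fx=4,fy=4))
o=ctrl.get_obs(); print(o["time_s"])
R=cv2.Rodrigues
from scipy.spatial.transform import Rotation as Ro
print(Ro.from_euler('xyz',o["eef_rot"]).as_matrix().round(3))
E
```

```text
scene sq [306.2 217.1] [ 15  13 118] [0.5497 0.0612 0.053 ]
scene sm [255.9 261.1] [ 9  9 59] [ 0.555  -0.1079  0.053 ]
scene lg [221.6 276.7] [ 18  16 230] [ 0.5301 -0.1916  0.053 ]
scene ob [286.6 237.9] [ 18  17 132] [ 0.5591 -0.0134  0.053 ]
top sq [301.9 266.3] [ 12  12 116] [0.547  0.0622 0.053 ]
top sm [373.8 263.4] [ 9  8 47] [ 0.5525 -0.1066  0.053 ]
top lg [410.1 271.7] [ 17  12 154] [ 0.5323 -0.191   0.053 ]
top ob [333.1 262.7] [ 21   9 126] [ 0.5549 -0.0112  0.053 ]
[[93, 139, 171], [89, 133, 163], [31, 50, 83]]
0.9
[[ 0.92   0.392 -0.   ]
 [ 0.392 -0.92  -0.   ]
 [-0.     0.    -1.   ]]
```

View pics/crop.png

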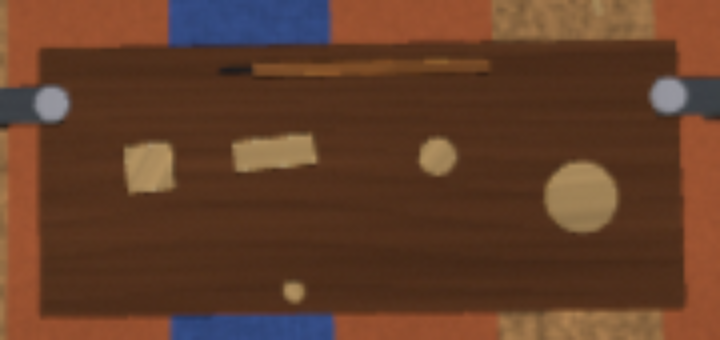

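The crop confirms the shapes: square at the left, then oblong, small round and large round. I'll aim for the square at (0.548, 0.062) and the small round at (0.552, -0.108). First I'll turn the tool to yaw 0 with the fingers shut, then travel high.

>>> carry_out --commands '[[1,[0,0,0],[0,0,0.134]],[1,[0,0,0],[0,0,0.134]],[1,[0,0,0],[0,0,0.135]],[1,[28,-48,0],[0,0,0]],[1,[28,-48,0],[0,0,0]],[1,[28,-48,0],[0,0,0]],[1,[28,-48,0],[0,0,0]],[1,[28,-48,0],[0,0,0]],[1,[28,-48,0],[0,0,0]],[1,[28,-48,0],[0,0,0]]]' --squeeze 10

```text
time_s: 2.15
ee_pos: [0.4123, -0.1684, 0.2057]
eef_rot: [3.141, -0.001, -0.0]
force: [0.7, -0.4, -0.4]
grip_width: 0.0004
grip_force: 0.0
```

>>> carry_out --commands '[[1,[27,-46,0],[0,0,0]],[1,[27,-46,0],[0,0,0]],[1,[27,-46,0],[0,0,0]],[1,[27,-46,0],[0,0,0]],[1,[27,-46,0],[0,0,0]],[1,[0,0,40],[0,0,0]],[1,[0,0,40],[0,0,0]],[1,[0,0,25],[0,0,0]],[1,[0,0,20],[0,0,0]],[1,[0,0,0],[0,0,0]]]'

```text
time_s: 3.4
ee_pos: [0.546, 0.0599, 0.0794]
eef_rot: [3.142, 0.003, -0.0]
force: [-0.2, -0.3, 1.5]
grip_width: 0.0005
grip_force: 0.0
```

Run:
```python
from h import *
print(ctrl.get_obs()["ee_pos"])
c=ctrl.camera("scene"); cv2.imwrite("pics/s1.png",cv2.resize(c["img"][150:300,180:380],None,fx=4,fy=4))
```

```text
[0.54602098 0.05992654 0.07935604]
```

View pics/s1.png

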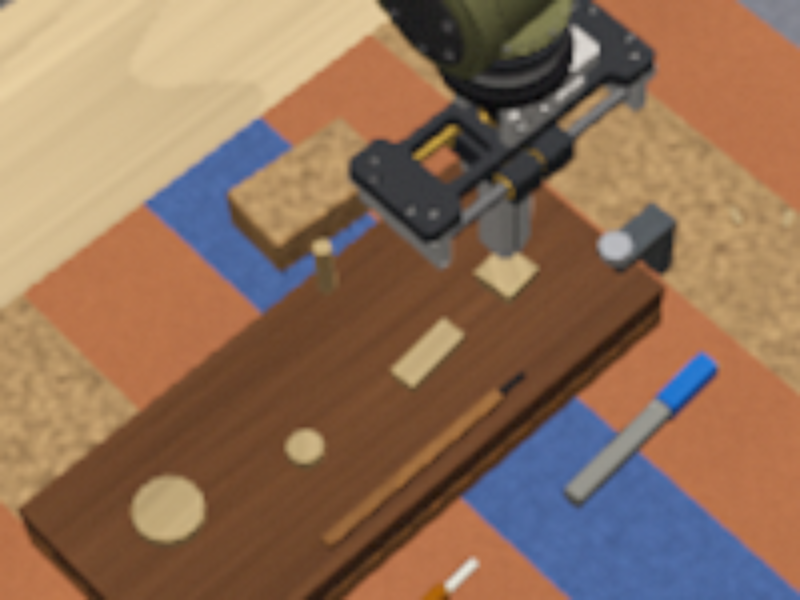

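The shut fingertips (about (505,245) in the crop) sit just above and behind the square plug, clear of the oblong at (425,352). I'll shift 2 mm and descend to just above the plug.

>>> carry_out --commands '[[1,[2,-2,8],[0,0,0]],[1,[0,0,8],[0,0,0]],[1,[0,0,5],[0,0,0]],[1,[0,0,2],[0,0,0]],[1,[0,0,1],[0,0,0]],[1,[0,0,1],[0,0,0]],[1,[0,0,1],[0,0,0]]]'

```text
time_s: 4.32
ee_pos: [0.5488, 0.062, 0.0547]
eef_rot: [-3.142, -0.0, -0.0]
force: [-2.0, -0.5, 3.7]
grip_width: 0.0001
grip_force: 1.9
```

>>> carry_out --commands '[[1,[0,0,1],[0,0,0]],[1,[0,0,1],[0,0,0]],[1,[0,0,1],[0,0,0]],[1,[0,0,1],[0,0,0]],[1,[0,0,1],[0,0,0]],[1,[0,0,0],[0,0,0]]]'

```text
time_s: 5.08
ee_pos: [0.5488, 0.062, 0.0493]
eef_rot: [-3.142, -0.0, -0.0]
force: [0.8, -0.4, 2.2]
grip_width: 0.0004
grip_force: 0.7
```

>>> carry_out --commands '[[1,[0,0,1],[0,0,0]],[1,[0,0,1],[0,0,0]],[1,[0,0,0.7],[0,0,0]],[1,[0,0,0.5],[0,0,0]],[1,[0,0,0],[0,0,0]]]'

```text
time_s: 5.7
ee_pos: [0.5488, 0.062, 0.0462]
eef_rot: [-3.142, -0.0, -0.0]
force: [1.6, -0.1, 3.1]
grip_width: 0.0007
grip_force: 1.2
```

>>> carry_out --commands '[[1,[0,0,0.5],[0,0,0]],[1,[0,0,0.4],[0,0,0]],[1,[0,0,0.3],[0,0,0]],[1,[0,0,0],[0,0,0]]]'

```text
time_s: 6.2
ee_pos: [0.5488, 0.062, 0.0453]
eef_rot: [-3.142, -0.0, -0.0]
force: [-0.2, -0.8, 6.5]
grip_width: 0.0003
grip_force: 3.2
```

>>> carry_out --commands '[[1,[0,0,0.3],[0,0,0]],[1,[0,0,0],[0,0,0]]]'

```text
time_s: 6.45
ee_pos: [0.5488, 0.062, 0.0453]
eef_rot: [3.142, -0.0, -0.0]
force: [-2.1, -0.3, 10.1]
grip_width: 0.0005
grip_force: 5.0
```

The plug has stopped solidly: z stays at 0.0453 m while the force climbs. I'll lift and go to the small round plug.

>>> carry_out --commands '[[1,[0,0,-3],[0,0,0]],[1,[0,0,-35],[0,0,0]],[1,[0,0,-35],[0,0,0]],[1,[1,45,0],[0,0,0]],[1,[1,45,0],[0,0,0]],[1,[1,45,0],[0,0,0]],[1,[0,35,0],[0,0,0]],[1,[0,0,25],[0,0,0]],[1,[0,0,20],[0,0,0]],[1,[0,0,0],[0,0,0]]]'

```text
time_s: 7.7
ee_pos: [0.5506, -0.1078, 0.0713]
eef_rot: [-3.141, 0.003, -0.0]
force: [0.3, -0.7, -0.2]
grip_width: 0.0004
grip_force: 0.0
```

Run:
```python
from h import *
print(ctrl.get_obs()["ee_pos"])
c=ctrl.camera("scene"); cv2.imwrite("pics/s2.png",cv2.resize(c["img"][150:300,180:380],None,fx=4,fy=4))
```

```text
[ 0.55060522 -0.10781516  0.07125836]
```

View pics/s2.png

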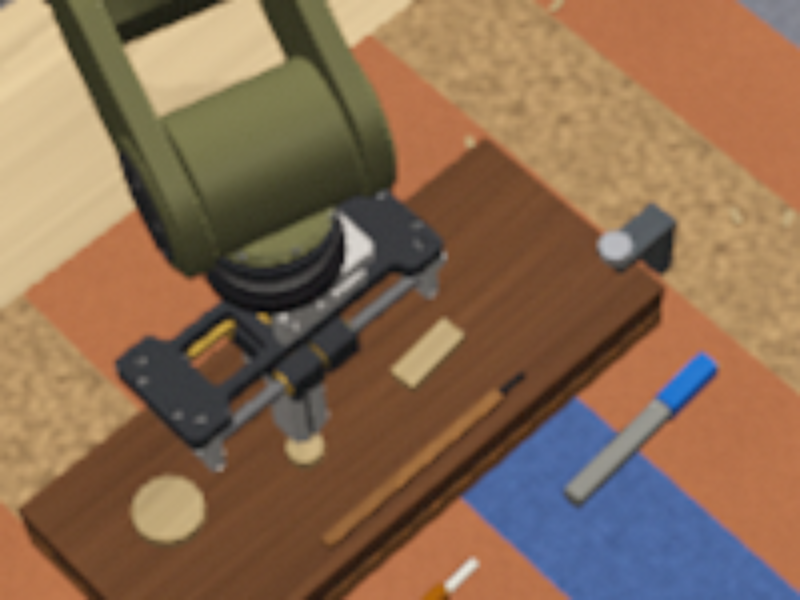

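The fingertips at (303,432) are over the small round plug at (305,450). The flush square plug no longer shows at (507,275). Its top is now coplanar with the board's surface, and shut fingers cannot lift a 28 mm plug. Descending.

>>> carry_out --commands '[[1,[1,0,8],[0,0,0]],[1,[0,0,5],[0,0,0]],[1,[0,0,2],[0,0,0]],[1,[0,0,1],[0,0,0]],[1,[0,0,1],[0,0,0]],[1,[0,0,1],[0,0,0]],[1,[0,0,1],[0,0,0]],[1,[0,0,1],[0,0,0]]]'

```text
time_s: 8.75
ee_pos: [0.5528, -0.108, 0.0529]
eef_rot: [3.142, -0.0, -0.0]
force: [-1.3, 0.8, 3.7]
grip_width: 0.0003
grip_force: 1.9
```

Run:
```python
from h import *
c=ctrl.camera("top"); cv2.imwrite("pics/t2.png",cv2.resize(c["img"][225:310,265:445],None,fx=4,fy=4))
for n in("top","scene"):
    c=ctrl.camera(n); u,v=proj(c,(.548,.062,.045)).astype(int); print(n,c["img"][v-2:v+3:2,u-2:u+3:2].tolist())
    print([(round(d["score"],2),np.round(d["at"],4).tolist()) for d in ctrl.place_of("square_plug",n)[:2]])
```

```text
top [[[30, 49, 82], [28, 51, 83], [30, 50, 84]], [[34, 55, 92], [32, 53, 91], [33, 55, 92]], [[34, 57, 94], [32, 56, 94], [32, 56, 93]]]
[]
scene [[[48, 76, 118], [49, 74, 114], [46, 74, 115]], [[48, 74, 113], [47, 75, 115], [50, 81, 124]], [[48, 77, 118], [50, 81, 125], [49, 79, 123]]]
[]
```

View pics/t2.png

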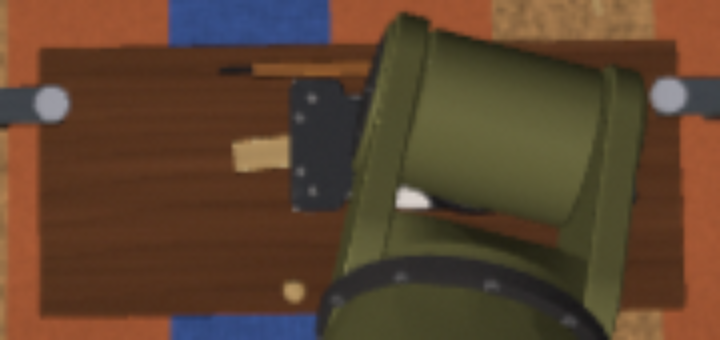

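The top view shows only the board where the square plug stood (150,167), so it is flush. Now pressing the small round plug.

>>> carry_out --commands '[[1,[0,0,1],[0,0,0]],[1,[0,0,1],[0,0,0]],[1,[0,0,1],[0,0,0]],[1,[0,0,1],[0,0,0]],[1,[0,0,1],[0,0,0]],[1,[0,0,0.5],[0,0,0]],[1,[0,0,0],[0,0,0]]]'

```text
time_s: 9.88
ee_pos: [0.5527, -0.108, 0.0472]
eef_rot: [-3.142, -0.0, -0.0]
force: [0.9, -1.1, 1.4]
grip_width: 0.0005
grip_force: 1.1
```

>>> carry_out --commands '[[1,[0,0,0.6],[0,0,0]],[1,[0,0,0.5],[0,0,0]],[1,[0,0,0.4],[0,0,0]],[1,[0,0,0.3],[0,0,0]],[1,[0,0,0],[0,0,0]]]'

```text
time_s: 10.5
ee_pos: [0.5527, -0.1081, 0.0454]
eef_rot: [3.142, -0.0, -0.0]
force: [0.5, -1.6, 3.9]
grip_width: 0.0006
grip_force: 1.5
```

>>> carry_out --commands '[[1,[0,0,0.3],[0,0,0]],[1,[0,0,0.3],[0,0,0]],[1,[0,0,0],[0,0,0]]]'

```text
time_s: 10.88
ee_pos: [0.5528, -0.1081, 0.0453]
eef_rot: [3.141, -0.0, -0.0]
force: [-1.6, 0.4, 8.8]
grip_width: 0.0003
grip_force: 4.3
```

It has stopped solidly at the same height, 0.0453 m. Withdrawing up and back toward the robot for a clear view.

>>> carry_out --commands '[[1,[0,0,-3],[0,0,0]],[1,[0,0,-35],[0,0,0]],[1,[0,0,-50],[0,0,0]],[1,[0,0,-50],[0,0,0]],[1,[-40,0,0],[0,0,0]],[1,[-40,0,0],[0,0,0]],[1,[-40,0,0],[0,0,0]],[1,[-40,0,0],[0,0,0]],[1,[0,0,0],[0,0,0]]]'

```text
time_s: 12.0
ee_pos: [0.3911, -0.1079, 0.183]
eef_rot: [-3.142, 0.0, -0.001]
force: [1.2, 0.7, 0.2]
grip_width: 0.0003
grip_force: 0.0
```

Run:
```python
from h import *
c=ctrl.camera("top"); cv2.imwrite("pics/t3.png",c["img"])
print(ctrl.get_obs()["force"])
```

```text
[0.363553   0.07574172 0.17117685]
```

View pics/t3.png

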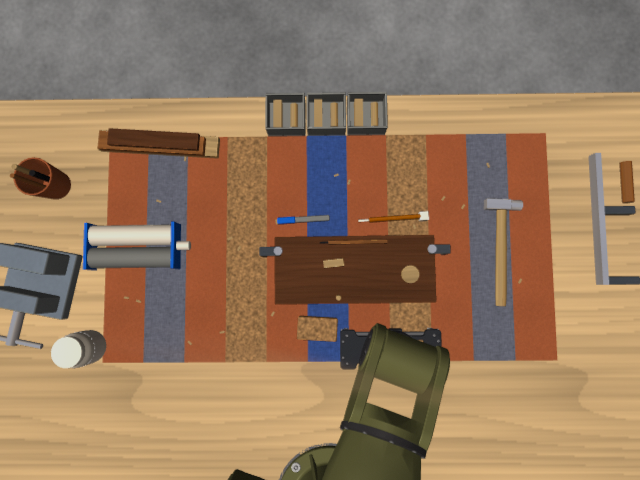

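Both pressed plugs are level with the board. The oblong (333,263), the large round (410,274), the dowel (338,298) and everything else are where they were. Handing in.

```bash
python3 -c "
from station import ctrl
print(ctrl.hand_in())"
```

```text
the job is handed in; nothing more can be done
None
```

I pressed the square plug and then the small round plug down to their solid stops, flush with the board. The last picture shows nothing else moved, and the job is handed in; no verdict was returned.

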